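Roll a handle rail into the drilling cradle

ROBOT

A 6-joint arm with a two-finger parallel gripper is mounted at the origin on the work surface. World frame = base frame: x ahead of the robot, y to its left, z up, the work surface at z = 0. Lengths are in m, angles in rad, forces in N, time in s.
With the tool pointing down it reaches from about 0.3 to 0.775 m from the base axis. Payload 14.6 kg.
Tool frame: the origin (TCP) lies on the centre line of the jaws, within the pads' length; the fingertips stand 19 mm ahead of it and the grasp point (between the pads) is the TCP; y points along the fingers, x is the direction in which the jaws open and shut, and the axes are right-handed (so a half turn about y gives the same grasp; the last joint's range is limited). The gripper opens to 94 mm and grips with 3 to 60 N. Pads are 16 mm wide; open, the fingers measure 119 mm over their backs; the gripper's body (75 mm by 177 mm) begins 78 mm behind the grasp point.
Start: joints at [-1.412, 0.3, 1.521, -0, 1.321, -0.067], TCP at [0.123, -0.536, 0.193] pointing down, gripper open.
Joint ranges: [-3.03, 3.03], [-0.79, 2.21], [0.23, 2.52], [-1.04, 4.18], [0, 3.07], [-2.55, 2.55]. Speed limits (rad/s): [2.22, 2.22, 2.57, 3.14, 3.14, 3.14].

INTERFACE

Orientations are given as [roll, pitch, yaw] about the fixed x, y, z axes, in that order (R = Rz(yaw) Ry(pitch) Rx(roll)).
In Python, from station import ctrl, optics gives the robot as it stands.
- The arm moves only by the tool jog_arm, never from a script. Its argument "targets" is a list of rows, each a list of 3 entries, a list of its own where there are three numbers: the finger opening in cm, from 0 to 9.4, then the shift along the tool's x, y, z in cm, then the turn about the tool's y in rad. A call has 1 to 10 rows; each row is the pose to reach, as a shift and turn from the pose commanded when the call began, along the tool's axes at that moment; what a row does not reach only later rows make up. A row lasts 1/10 s, in which the tool goes at most 50 mm and 8.59 degrees, less where a joint would pass 70% of its speed; a pose out of reach is approached as far as the arm can. A call with a gripper value outside its range is refused whole. The fingers move at their own pace and stop on an object; "grip_force" is the grip in N (left out, the last holds). Time passes only in rows, so rows that repeat a pose let the fingers close. It gives the time, the measured TCP pose, the force and the opening at its end, in the units of the state.
- ctrl.get_obs(): the state, without advancing time (a new reading comes with each control period).
- optics.camera(name): name is "scene" or "side" or "wrist"; returns a dict with "img" (480x640x3 uint8, red, green, blue), "range_z" (480x640 float32, m along the optical axis (not along the pixel's ray), 0 where there is no reading), "camera_matrix" (3x3 intrinsics, pixels), "world_to_cam" (4x4, takes a point from world to camera coordinates); the wrist camera has in their place "mount" (4x4, takes a point from camera to tool coordinates, whose origin is the TCP and whose axes are the tool frame's). Camera axes: x right, y up, looking along -z (the intrinsics and any distortion apply to the point x, -y, -z); pixel columns grow to the right and rows downward; lengths in m; the calibration is good to about 2 mm. A picture is of the moment at which its call begins: read the wrist's pose just before it.
- ctrl.hand_in(): hands the job in, once; it reports no verdict.
The state is a dict: "time_s": time; "qpos": joint angles; "joint_vel": joint speeds; "tau": joint torques, N m; "ee_pos": TCP position; "eef_rot": TCP orientation; "force": force on the tool from outside, world axes, zero at the start; "moment": the same for the moment, N m; "grip_width": finger opening in m.
Only numpy, scipy, OpenCV 4.12 (cv2) and the standard library are available. Lean on these libraries where they do the work, as an engineer would, in place of code of your own. Each camera call takes 0.05 s, during which the arm holds its last target. There are 200 camera calls.

TASK

Roll the loose round handle rail along the bench by pushing on its side, over the bevelled edge of the wooden V-cradle and down into its groove, and slide it along the groove by pushing on its near end until its far end is butted up against the stop block. Only push the rail, never lift or carry it, and leave the other things on the bench where they are.

Things in the scene. Friction and masses are not known exactly. Their poses are not given: they have to be found in the camera images.
- rail_center (a point): Midpoint, on the axis, of the loose handle rail: solid round bar of lacquered red-brown wood, 40 mm thick, 200 mm long, 0.15 to 0.27 kg, flat ends with brass bands. Slippery (friction about 0.4). Own x along the rail; y, z turn as it rolls (half a turn = 63 mm). Starts on the bench, 160 to 270 mm from the groove on the cradle's +y side, within 0.2 rad of parallel. Soon stops when let go.
- cradle: Pale wooden V-cradle fixed to the bench, 300 mm long (x) by 150 mm wide (y). Origin: middle of its underside, at bench height; x along the groove, away from the robot towards the stop block; z up. From each long edge (y = +/-75 mm) a bevel rises from bench height to 12 mm at y = +/-22 mm, then a level land leads to the groove's lips at y = +/-15.6 mm. The near (-x) end is open.
- groove (a point): Where the rail's midpoint comes to lie when it is seated in the groove and butted against the stop: 30 mm along +x from the cradle's origin, y = 0, 26 mm above the bench; axes as the cradle's. The groove is a V of 120 degrees, 3 mm above the bench at its bottom. A rail rolled in square from its starting place ends up 30 to 65 mm short of the stop.
- stop_face (a point): Point on the inner face of the dark wooden stop block that stands across the groove at the cradle's far (+x) end: 130 mm from the cradle's origin, on the seated rail's axis, 26 mm above the bench. The block is 20 mm thick, 80 mm wide, its top 50 mm above the bench.
- stapler: Bystander: a black and grey pneumatic stapler lying on its side, about 220 x 145 x 45 mm, 1 kg, on the cradle's -y side. Origin under its middle.
- tin: Bystander: an upright green tin of stain with a white lid, 64 mm across and 85 mm tall, close to the cradle's -y edge. Origin at the centre of its base.
- screwdriver: Bystander: a red-handled screwdriver about 200 mm long lying beside the cradle's -y edge. Origin under its middle.
- mouldings: Bystander: a bundle of short pale-pink wood mouldings in two layers, 200 x 108 x 42 mm, on the bench behind the rail (on its side away from the cradle). Origin under its middle, x across the strips.
Mind the look-alikes: they are no part of the job. There is more than one size of the part that bears rail_center; the job needs the smallest.

How it is judged:
By the outcome, as a careful person would: the job done as asked, in the order asked, and still so for the second after the job is handed in, with the robot touching nothing.
It also fails if it takes over 51 s, if anything falls off the work surface, if the arm or the gripper's body presses on something with over 40 N, if the wrist force passes 120 N, or if a joint passes its speed limit or range.

## Working session

There is one attempt and no reset: what is moved stays moved. The work goes in short steps, Python scripts to look and compute and a tool call to move; the robot and the scene stay as the last step left them, time stands still between calls to the robot, and variables do not carry over. Pictures are saved under pics/ and viewed, about 8 in all and at most 12, crops included, and the job is handed in when it is done.

Besides the shell and the picture viewer there is one more tool, called after "Request:" by a JSON object that holds its "method" and its "body", one argument or row to a line. jog_arm: Moves the arm, as the interface text tells. Its arguments: {"type":"object","properties":{"targets":{"type":"array","items":{"type":"array"}},"grip_force":{"type":"number"}},"required":["targets"]}

```bash
mkdir -p pics
cat > h.py <<'E'
import numpy as np, cv2
from station import ctrl, optics
def snap(n,f=None):
    c=optics.camera(n)
    if f: cv2.imwrite('pics/'+f,c['img'][:,:,::-1])
    return c
def toworld(c,uv,d=None,z=None,T=None):
    """uv Nx2; depth d along axis, or plane height z"""
    uv=np.atleast_2d(uv).astype(float);K=c['camera_matrix']
    W=np.linalg.inv(c['world_to_cam']) if T is None else T
    r=np.c_[(uv[:,0]-K[0,2])/K[0,0],-(uv[:,1]-K[1,2])/K[1,1],-np.ones(len(uv))]
    rw=r@W[:3,:3].T;o=W[:3,3]
    s=np.asarray(d).reshape(-1,1) if d is not None else ((z-o[2])/rw[:,2])[:,None]
    return o+rw*s
E
python3 - <<'E'
from h import *
print(ctrl.get_obs())
for n in('scene','side'):
    c=snap(n,n+'0.png');print(n,c.keys(),c['camera_matrix'],c['world_to_cam'],(c['range_z']>0).mean())
E
```

```text
{'time_s': 0.0, 'qpos': array([-1.41161015e+00,  3.00481333e-01,  1.52159425e+00,  1.81111521e-05,
        1.32070596e+00, -6.66218542e-02]), 'joint_vel': array([-0.0012783 ,  0.00042008,  0.00105889,  0.00072836, -0.0017105 ,
        0.00035556]), 'tau': array([-2.52076876e-03, -5.31807375e+01, -3.52737951e+01,  7.07219448e-02,
        2.43869046e-02, -5.68083078e-05]), 'ee_pos': array([ 0.12308675, -0.53575813,  0.19277516]), 'eef_rot': array([-1.57069968e+00,  1.18508531e-03, -1.34499273e+00]), 'force': array([ 0.26457514, -0.20050155, -0.16311997]), 'moment': array([ 0.01547498,  0.06720894, -0.01431842]), 'grip_width': 0.0936438626257593}
scene dict_keys(['img', 'range_z', 'camera_matrix', 'world_to_cam']) [[496.06883089   0.         318.59974456]
 [  0.         496.06883089 246.14713406]
 [  0.           0.           1.        ]] [[-0.37942107  0.92514256  0.01228373  0.16988671]
 [-0.6766987  -0.28653397  0.67821615  0.29275604]
 [ 0.63096633  0.24901711  0.7347598  -1.58629929]
 [ 0.          0.          0.          1.        ]] 0.9959700520833333
side dict_keys(['img', 'range_z', 'camera_matrix', 'world_to_cam']) [[556.62938378   0.         320.58801839]
 [  0.         556.62938378 239.65578728]
 [  0.           0.           1.        ]] [[ 0.99753783 -0.06672939  0.02157455 -0.48028215]
 [ 0.020109    0.56687695  0.82355701 -0.05837418]
 [-0.06718557 -0.82109543  0.56682307 -1.11358694]
 [ 0.          0.          0.          1.        ]] 0.9962369791666666
```

View pics/scene0.png

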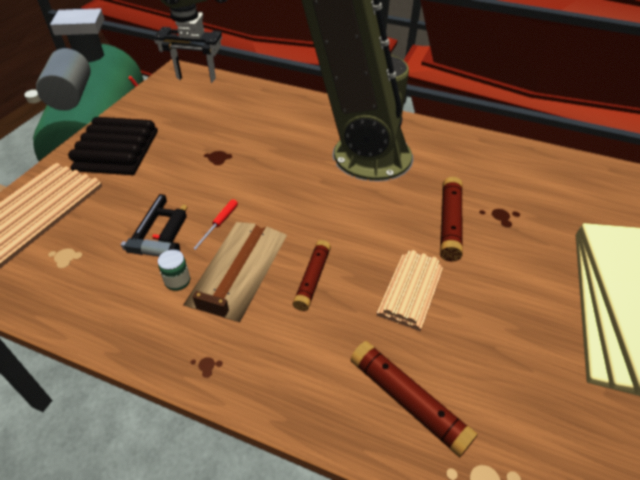

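View pics/side0.png

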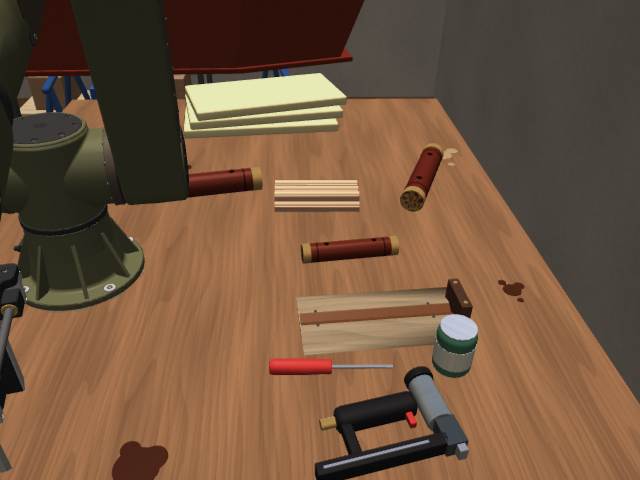

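Three rails show up: scene (312,275), (452,218) and (414,396). The one at (312,275), which is (350,249) in the side view, lies parallel to the cradle, between it and the mouldings, and is the smallest. I'll confirm it by size and with a crop.

```bash
cat > meas.py <<'E'
from h import *
vv,uu=np.mgrid[0:480,0:640]
def cloud(c):
    P=toworld(c,np.c_[uu.ravel(),vv.ravel()],d=c['range_z'].ravel()).reshape(480,640,3)
    P[c['range_z']<=0]=np.nan
    return P
def box(Q,l):
    (x,y),(w,h),a=cv2.minAreaRect(Q[:,:2].astype(np.float32)*1000)
    if w<h: w,h,a=h,w,a-90
    a=(a+90)%180-90
    print(l,'ctr mm',round(x,1),round(y,1),'size',round(w,1),round(h,1),'yaw deg',round(a,2),'zmax',np.round(np.nanpercentile(Q[:,2],[2,50,99])*1000,1),len(Q))
def rail(c,roi,l='rail'):
    P=cloud(c);h=cv2.cvtColor(c['img'],cv2.COLOR_RGB2HSV)
    x0,x1,y0,y1=roi;m=np.zeros((480,640),bool);m[y0:y1,x0:x1]=1
    m&=(P[...,2]>.012)
    n,lab,st,_=cv2.connectedComponentsWithStats(m.astype(np.uint8));i=1+st[1:,4].argmax()
    Q=P[lab==i];box(Q,l);return Q
E
python3 - <<'E'
from meas import *
S=snap('side');C=snap('scene')
for c,l,rs in((S,'side',dict(rail=(295,408,230,268),mould=(270,365,175,215),cradle=(290,445,285,360),tin=(430,480,312,378))),
            (C,'scene',dict(rail=(285,335,235,315),mould=(370,450,245,332),cradle=(180,290,215,325)))):
    P=cloud(c)
    for k,r in rs.items(): 
        Q=rail(c,r,l+' '+k)
    x0,x1,y0,y1=(290,475,270,360) if l=='side' else (180,290,215,325)
    R=P[y0:y1,x0:x1].reshape(-1,3);R=R[np.isfinite(R).all(1)]
    b=R[(R[:,2]>.044)&(R[:,2]<.055)];box(b,'stoptop')
    t=R[(R[:,2]>.009)&(R[:,2]<.0135)];box(t,'land')
    t=R[(R[:,2]>.002)&(R[:,2]<.0135)];box(t,'cr')
    print('bench z',np.nanmedian(P[275:285,310:450,2] if l=='side' else P[200:215,300:330,2]))
# groove strip by colour in side
h=cv2.cvtColor(S['img'],cv2.COLOR_RGB2HSV)
print(h[315,330:440:30],h[305,330:440:30],S['img'][[300,312,316,330],380])
a=cv2.resize(S['img'][210:370,280:480],None,fx=4,fy=4,interpolation=cv2.INTER_CUBIC)[:600]
cv2.imwrite('pics/crop.png',a[:,:,::-1])
E
```

```text
side rail ctr mm 542.4 13.0 size 200.4 37.4 yaw deg 4.95 zmax [13.1 32.8 42. ] 1753
side mould ctr mm 486.6 243.6 size 200.2 91.2 yaw deg -1.37 zmax [13.1 34.7 42.2] 2304
side cradle ctr mm 666.3 -240.9 size 138.0 17.7 yaw deg 74.33 zmax [12.4 56.2 86.5] 412
side tin ctr mm 687.6 -246.4 size 149.1 64.0 yaw deg 75.8 zmax [13.3 68.2 87.2] 2244
stoptop ctr mm 695.2 -218.2 size 206.9 62.3 yaw deg 74.89 zmax [44.3 49.7 54.7] 586
land ctr mm 572.9 -205.7 size 281.7 160.0 yaw deg 2.36 zmax [ 9.1 11.  13.4] 2796
cr ctr mm 596.8 -155.2 size 367.1 251.0 yaw deg -2.21 zmax [ 2.2  7.5 13.2] 7593
bench z 0.00023574678673676797
scene rail ctr mm 544.4 23.3 size 205.7 40.6 yaw deg 6.04 zmax [15.9 35.3 42.3] 1143
scene mould ctr mm 488.8 258.8 size 208.8 106.9 yaw deg -1.62 zmax [12.8 34.5 41.9] 3022
scene cradle ctr mm 710.5 -158.1 size 80.6 50.4 yaw deg -85.93 zmax [12.7 43.6 52.4] 554
stoptop ctr mm 711.0 -193.0 size 153.7 47.8 yaw deg 69.58 zmax [44.6 48.7 54.1] 307
land ctr mm 589.2 -243.6 size 314.4 251.2 yaw deg 6.99 zmax [ 9.1 10.6 13.4] 1116
cr ctr mm 580.8 -187.0 size 366.0 295.7 yaw deg 24.6 zmax [ 2.1  6.6 13.1] 4142
bench z -0.0010943732543647333
[[ 11 149 137]
 [ 11 152 134]
 [ 11 154 129]
 [ 11 167 113]] [[ 16  89 178]
 [ 17  90 182]
 [ 16  89 177]
 [ 11 144 131]] [[183 154 119]
 [131  81  52]
 [131  80  52]
 [170 143 111]]
```

View pics/crop.png

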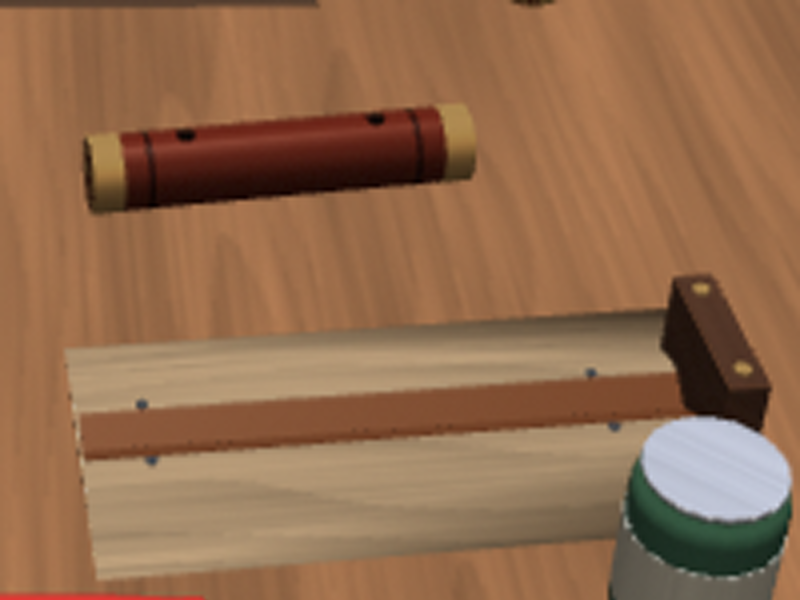

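Run:
```python
from meas import *
for n in('side','scene'):
    c=snap(n);P=cloud(c);h=cv2.cvtColor(c['img'],cv2.COLOR_RGB2HSV)
    if n=='side':
        uv=np.array([[67,350],[98,578]])/4+[280,210];print('corners',toworld(c,uv,z=0)*1000)
        uv=np.array([[80,413],[85,458]])/4+[280,210];print('lips',toworld(c,uv,z=.012)*1000)
        uv=np.array([[675,280],[713,275],[770,386],[738,390]])/4+[280,210];print('stoptop',toworld(c,uv,z=.05)*1000)
    roi=(295,450,295,330) if n=='side' else (180,290,215,325)
    m=(h[...,0]<14)&(h[...,1]>120)&(h[...,2]>90)
    z=np.zeros_like(m);z[roi[2]:roi[3],roi[0]:roi[1]]=1;m&=z
    k,lab,st,_=cv2.connectedComponentsWithStats(m.astype(np.uint8))
    for i in np.argsort(-st[1:,4])[:2]+1:
        v,u=np.where(lab==i);W=toworld(c,np.c_[u,v],z=.0075);box(W,n+' groove')
        x,y,_=W.T
        print('fit',np.polyfit(x-.58,y,1))
```

```text
corners [[ 429.0758133  -105.7527352     0.        ]
 [ 437.44805809 -252.9484516     0.        ]]
lips [[ 433.13389672 -163.44726656   12.        ]
 [ 434.26396535 -192.75106585   12.        ]]
stoptop [[ 709.46506349 -126.41200272   50.        ]
 [ 728.18368487 -123.45577014   50.        ]
 [ 732.15675363 -200.99496464   50.        ]
 [ 717.37760518 -202.97910938   50.        ]]
side groove ctr mm 571.8 -164.8 size 279.7 31.2 yaw deg 3.53 zmax [7.5 7.5 7.5] 1751
fit [ 0.06362339 -0.16444306]
side groove ctr mm 441.8 -153.7 size 91.7 35.8 yaw deg 87.63 zmax [7.5 7.5 7.5] 131
fit [2.19229778 0.17490715]
scene groove ctr mm 586.1 -183.8 size 368.9 294.5 yaw deg 24.62 zmax [7.5 7.5 7.5] 6435
fit [ 0.37500252 -0.1708936 ]
scene groove ctr mm 693.3 -219.1 size 4.2 3.5 yaw deg 66.44 zmax [7.5 7.5 7.5] 4
fit [-0.1442494  -0.20268385]
```

```bash
cat >> h.py <<'E'
from scipy.spatial.transform import Rotation as Ro
def pose():
    o=ctrl.get_obs();return o['ee_pos'],Ro.from_euler('xyz',o['eef_rot']).as_matrix(),o
def togo(p,yaw):
    e,R,o=pose();d=R.T@(np.array(p)-e)*100
    print('t',round(o['time_s'],2),'tool shift cm',np.round(d,2),'turn',round(-(yaw-o['eef_rot'][2]),3),'ee',np.round(e,4),'rot',np.round(o['eef_rot'],3))
E
python3 -c "
from h import *
togo([.54,.085,.2],.06)"
```

```text
t 0.3 tool shift cm [-51.19  -0.66  54.53] turn -1.405 ee [ 0.1231 -0.536   0.1932] rot [-1.571  0.    -1.345]
```

Request:
{"method": "jog_arm", "body": {
  "targets": [
    [9.4, [-51.2, -0.7, 54.5], -1.405],
    [9.4, [-51.2, -0.7, 54.5], -1.405],
    [9.4, [-51.2, -0.7, 54.5], -1.405],
    [9.4, [-51.2, -0.7, 54.5], -1.405],
    [9.4, [-51.2, -0.7, 54.5], -1.405],
    [9.4, [-51.2, -0.7, 54.5], -1.405],
    [9.4, [-51.2, -0.7, 54.5], -1.405],
    [9.4, [-51.2, -0.7, 54.5], -1.405],
    [9.4, [-51.2, -0.7, 54.5], -1.405],
    [9.4, [-51.2, -0.7, 54.5], -1.405]
  ]
}}

```text
time_s: 1.3
ee_pos: [0.4024, -0.1188, 0.1984]
eef_rot: [-1.571, -0.001, 0.066]
force: [0.9, -0.8, 0.4]
grip_width: 0.0938
```

```bash
python3 -c "
from h import *
togo([.54,.085,.2],.06)"
```

```text
t 1.3 tool shift cm [15.07 -0.16 19.43] turn 0.006 ee [ 0.4024 -0.1188  0.1984] rot [-1.571e+00 -1.000e-03  6.600e-02]
```

Request:
{"method": "jog_arm", "body": {
  "targets": [
    [9.4, [15, -0.2, 19.4], 0],
    [9.4, [15, -0.2, 19.4], 0],
    [9.4, [15, -0.2, 19.4], 0],
    [9.4, [15, -0.2, 19.4], 0],
    [9.4, [15, -0.2, 19.4], 0],
    [9.4, [15, -0.2, 19.4], 0],
    [9.4, [15, -0.2, 19.4], 0],
    [9.4, [15, -0.2, 19.4], 0]
  ]
}}

```text
time_s: 2.1
ee_pos: [0.5393, 0.081, 0.2]
eef_rot: [-1.571, 0.0, 0.059]
force: [0.5, -0.4, 0.5]
grip_width: 0.0942
```

Run:
```python
from meas import *
e,R,o=pose();c=snap('wrist','w1.png')
T=np.eye(4);T[:3,:3]=R;T[:3,3]=e;T=T@c['mount'];c['world_to_cam']=np.linalg.inv(T)
P=cloud(c);print(np.round(e,4),o['eef_rot'],T[:3,3])
ok=np.isfinite(P).all(2)&(P[...,2]>.012)&(P[...,2]<.05)
n,lab,st,_=cv2.connectedComponentsWithStats(ok.astype(np.uint8))
for i in range(1,n):
    if st[i,4]>800: box(P[lab==i],str(st[i]))
print('bench',np.nanpercentile(P[...,2],[20,50]))
togo([.545,.075,.035],.06)
```

```text
[0.5393 0.081  0.2   ] [-1.57093911e+00  2.48414071e-04  5.93323837e-02] [0.53473618 0.16475863 0.39133407]
[  128     0   271    75 16398] ctr mm 486.8 227.7 size 200.7 49.8 yaw deg -1.27 zmax [13.3 34.7 41.1] 16398
[ 506    0  130  102 3451] ctr mm 722.5 233.4 size 76.9 56.8 yaw deg 68.15 zmax [15.7 41.7 49.9] 3451
[ 208  250  224   53 9266] ctr mm 542.4 21.2 size 200.4 39.5 yaw deg 6.53 zmax [19.2 36.9 41. ] 9266
bench [-0.00044843  0.00055031]
t 2.15 tool shift cm [ 0.53 16.53 -0.61] turn -0.001 ee [0.5394 0.0808 0.2003] rot [-1.571 -0.     0.059]
```

View pics/w1.png

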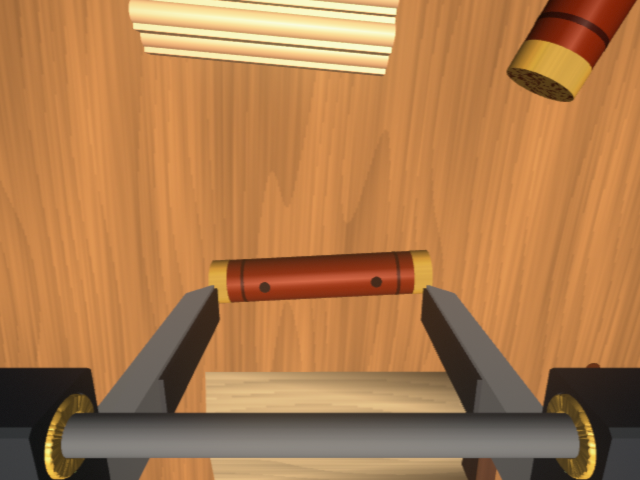

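The picture shows the rail at (320,277), between the fingers and toward the cradle, with clear bench behind it. The mouldings are at (265,35). I'll descend on its +y side.

Request:
{"method": "jog_arm", "body": {
  "targets": [
    [9.4, [0.4, 4, 0], 0],
    [9.4, [0.4, 8, 0], 0],
    [9.4, [0.4, 12, 0], 0],
    [9.4, [0.4, 15, 0], 0],
    [9.4, [0.4, 16.5, 0], 0],
    [9.4, [0.4, 16.5, 0], 0],
    [9.4, [0.4, 16.5, 0], 0]
  ]
}}

```text
time_s: 2.85
ee_pos: [0.544, 0.0814, 0.036]
eef_rot: [-1.571, -0.001, 0.059]
force: [-0.4, 0.2, -0.2]
grip_width: 0.0938
```

```bash
python3 -c "
from h import *
togo([.545,.050,.035],.06)"
```

```text
t 2.85 tool shift cm [-0.09  0.1  -3.14] turn -0.001 ee [0.544  0.0814 0.036 ] rot [-1.571e+00 -1.000e-03  5.900e-02]
```

Request:
{"method": "jog_arm", "body": {
  "targets": [
    [9.4, [0, 0, -1.5], 0],
    [9.4, [0, 0, -2.5], 0],
    [9.4, [0, 0, -3], 0],
    [9.4, [0, 0, -3.5], 0],
    [9.4, [0, 0, -4], 0],
    [9.4, [0, 0, -4.5], 0],
    [9.4, [0, 0, -5], 0],
    [9.4, [0, 0, -5.5], 0],
    [9.4, [0, 0, -6], 0],
    [9.4, [0, 0, -6.5], 0]
  ]
}}

```text
time_s: 3.85
ee_pos: [0.5476, 0.0168, 0.035]
eef_rot: [-1.571, 0.0, 0.06]
force: [0.2, -0.1, 0.5]
grip_width: 0.0942
```

```bash
cat > rl.py <<'E'
from meas import *
def chk(f=None,roi=(280,470,225,345),n='side'):
    c=snap(n,f);P=cloud(c);h=cv2.cvtColor(c['img'],cv2.COLOR_RGB2HSV)
    z=np.zeros((480,640),bool);z[roi[2]:roi[3],roi[0]:roi[1]]=1
    red=((h[...,0]<8)|(h[...,0]>174))&(h[...,1]>150)&z&(h[...,2]>40)&(P[...,2]>.012)&(P[...,2]<.06)
    k,lab,st,_=cv2.connectedComponentsWithStats(red.astype(np.uint8));i=1+st[1:,4].argmax();print(st[i]);box(P[red],'red all')
    full=z&(P[...,2]>.015)&(P[...,2]<.048)&cv2.dilate(red.astype(np.uint8),np.ones((3,25))).astype(bool);box(P[full],'rail')
    return c,P
if __name__=='__main__':
    import sys
    chk(sys.argv[1]); togo([.545,-.05,.035],.06); print(ctrl.get_obs()['force'])
E
python3 rl.py p1.png
```

```text
[ 310  237   81   22 1106]
red all ctr mm 543.5 12.3 size 166.3 32.0 yaw deg 6.69 zmax [21.3 34.4 42.4] 1106
rail ctr mm 542.5 13.5 size 201.3 36.8 yaw deg 5.78 zmax [16.4 33.6 42.4] 1632
t 3.9 tool shift cm [-0.66  0.   -6.6 ] turn -0.0 ee [0.5477 0.0162 0.035 ] rot [-1.571  0.     0.06 ]
[-0.42103997  0.05152954  1.33383643]
```

View pics/p1.png

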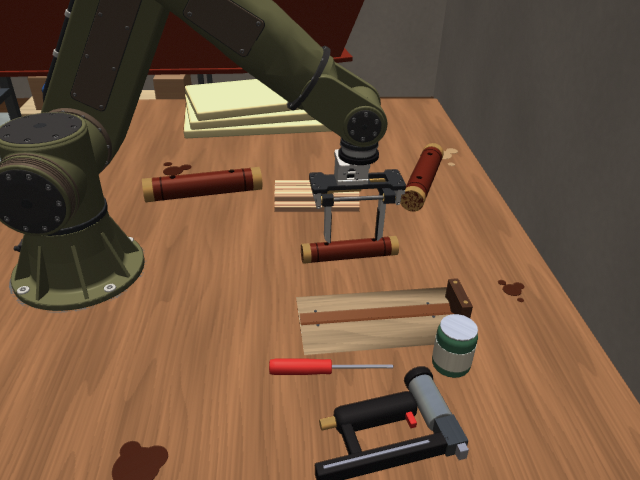

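Run:
```python
from meas import *
for n in('side','scene'):
    c=snap(n,n+'2.png');P=cloud(c);w=c['world_to_cam']
    e,R,o=pose()
    for dx in(-.053,.053):
      for dy in(0.019,-.03):
        p=e+R@[dx,dy,0];q=w[:3,:3]@p+w[:3,3];K=c['camera_matrix'];print(n,np.round(p,3),K[0,2]-K[0,0]*q[0]/q[2],K[1,2]+K[1,1]*q[1]/q[2])
    if n=='side':
        for v in range(200,262,5): print(v,np.round(P[v,[328,381]],3).tolist())
o=ctrl.get_obs();print(o['qpos'],o['ee_pos'])
```

```text
side [0.495 0.013 0.016] 326.7530803507176 253.02253879508237
side [0.495 0.013 0.065] 327.4291748598948 233.31481971033227
side [0.601 0.02  0.016] 377.08983227908226 250.1465530037966
side [0.601 0.02  0.065] 378.99210495504377 230.58189138443183
200 [[0.49, -0.021, 0.163], [0.596, 0.007, 0.145]]
205 [[0.491, -0.02, 0.152], [0.598, 0.013, 0.13]]
210 [[0.493, 0.003, 0.126], [0.598, 0.009, 0.121]]
215 [[0.494, 0.004, 0.114], [0.599, 0.008, 0.11]]
220 [[0.494, 0.0, 0.105], [0.6, 0.008, 0.098]]
225 [[0.495, 0.005, 0.09], [0.602, 0.01, 0.085]]
230 [[0.495, 0.002, 0.081], [0.603, 0.01, 0.073]]
235 [[0.495, 0.006, 0.066], [0.604, 0.01, 0.06]]
240 [[0.495, 0.004, 0.055], [0.607, 0.023, 0.039]]
245 [[0.496, 0.007, 0.041], [0.606, 0.012, 0.035]]
250 [[0.496, -0.0, 0.033], [0.606, 0.006, 0.026]]
255 [[0.496, -0.004, 0.024], [0.609, 0.013, 0.008]]
260 [[0.496, -0.002, 0.01], [0.607, 0.003, 0.003]]
scene [0.495 0.014 0.016] 316.6731714626572 259.98148978433284
scene [0.495 0.014 0.065] 316.86088709627296 246.90877474849896
scene [0.601 0.02  0.016] 302.26808019305145 291.3628126932556
scene [0.601 0.02  0.065] 302.01771402255025 278.4949616290625
[-3.59443656e-02  4.78299806e-01  1.67418580e+00 -2.61109300e-05
  9.89120887e-01 -9.55084864e-02] [0.54763504 0.01692461 0.03501465]
```

Run:
```python
import cv2,numpy as np
a=cv2.imread('pics/side2.png')[165:275,285:415];b=cv2.imread('pics/scene2.png')[170:320,250:350]
a=cv2.resize(a,(520,440),interpolation=cv2.INTER_CUBIC);b=cv2.resize(b,(280,420),interpolation=cv2.INTER_CUBIC)
o=np.zeros((440,800,3),np.uint8);o[:,:520]=a;o[:420,520:]=b;cv2.imwrite('pics/crop2.png',o)
```

```text
(no output)
```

View pics/crop2.png

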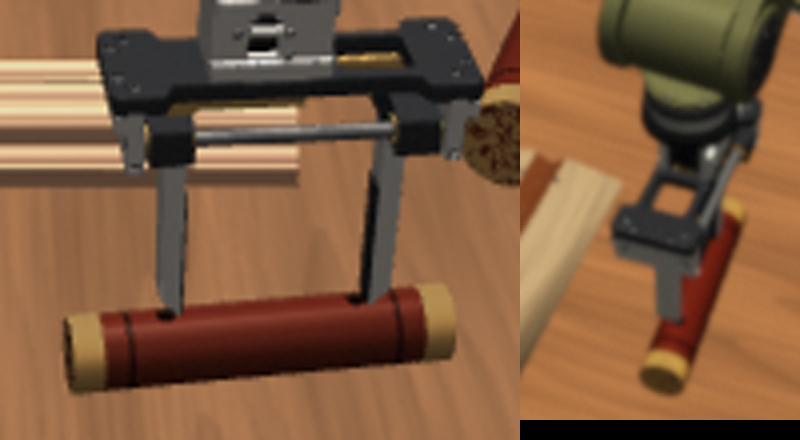

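Contradiction: the fingertips seem to end near the top of the rail (z≈0.043) and the rail didn't move. I'll back off and measure the tip height against bare bench.

Request:
{"method": "jog_arm", "body": {
  "targets": [
    [9.4, [0, -1, 2], 0],
    [9.4, [0, -1, 4], 0],
    [9.4, [0, -1, 6.5], 0],
    [9.4, [0, 0, 7.5], 0],
    [9.4, [0, 0, 7.5], 0],
    [9.4, [0, 0, 7.5], 0]
  ]
}}

```text
time_s: 4.6
ee_pos: [0.5429, 0.0915, 0.0345]
eef_rot: [-1.571, 0.001, 0.06]
force: [0.8, -0.0, 0.1]
grip_width: 0.0942
```

Run:
```python
from rl import *
c,P=chk();e,R,o=pose();print(e,o['force'],o['eef_rot'])
a=c['img'][150:270,285:415];w=c['world_to_cam'];K=c['camera_matrix']
a=cv2.resize(a,None,fx=4,fy=4,interpolation=cv2.INTER_CUBIC)
for dx in(-.053,.053):
    for dy,col in((0.019,(255,0,255)),(0,(0,255,255)),(-.03,(0,255,0))):
        p=e+R@[dx,dy,0];q=w[:3,:3]@p+w[:3,3];u=K[0,2]-K[0,0]*q[0]/q[2];v=K[1,2]+K[1,1]*q[1]/q[2];cv2.circle(a,(int((u-285)*4),int((v-150)*4)),4,col,-1)
s=snap('scene')['img'][190:310,260:350]
s=cv2.resize(s,(360,480),interpolation=cv2.INTER_CUBIC)[:, :280]
cv2.imwrite('pics/c3.png',np.hstack([a,s])[:,:800,::-1])
```

```text
[ 310  237   81   22 1102]
red all ctr mm 543.7 13.4 size 167.0 33.9 yaw deg 6.64 zmax [21.8 34.9 42.2] 1102
rail ctr mm 542.6 14.3 size 201.3 39.5 yaw deg 4.94 zmax [17.  33.6 42.2] 1638
[0.54310346 0.091293   0.03477438] [-0.1605413  -0.32133314  0.20967088] [-1.57093056e+00  5.24215638e-04  5.95786833e-02]
```

View pics/c3.png

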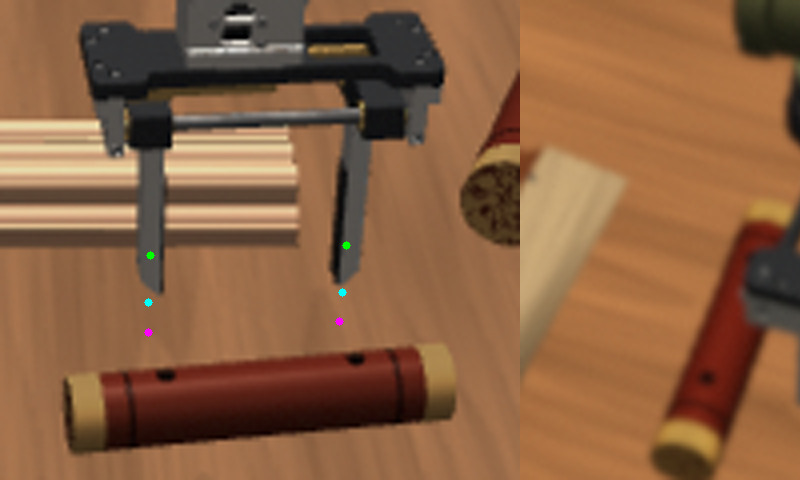

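The real tips sit about 8–10 mm above the TCP, not 19 mm below it. I'll measure this by depth before relying on it.

Run:
```python
from meas import *
c=snap('side');P=cloud(c);e,R,o=pose();L=(P-e)@R
for s in(-1,1):
    m=(abs(L[...,0]-s*.053)<.012)&(abs(L[...,2])<.025)&(P[...,2]>.012)
    Q=L[m];i=np.argsort(-Q[:,1])[:6];print(s,m.sum(),np.round(Q[i]*1000,1).tolist(), 'z range',np.percentile(Q[:,2],[5,50]),'x',np.percentile(Q[:,0],[5,95]))
print(e)
```

```text
-1 570 [[-51.2, -13.4, -10.8], [-52.9, -14.2, -7.9], [-48.7, -14.4, -8.5], [-51.0, -14.8, -9.1], [-48.7, -16.4, -7.8], [-51.0, -17.1, -8.7]] z range [-0.02346477 -0.00913822] x [-0.06221332 -0.04135333]
1 521 [[46.7, -12.1, 2.2], [46.8, -13.6, -8.2], [53.6, -14.5, -6.3], [48.5, -14.8, -10.2], [47.4, -16.0, -4.1], [48.7, -16.2, -8.5]] z range [-0.02277892 -0.00817781] x [0.0444868  0.06139076]
[0.54328722 0.09123686 0.03508975]
```

Request:
{"method": "jog_arm", "body": {
  "targets": [
    [9.4, [0, 0.6, 0], 0],
    [9.4, [0, 1.2, 0], 0],
    [9.4, [0, 1.5, 0], 0],
    [9.4, [0, 1.7, 0], 0],
    [9.4, [0, 1.7, 0], 0]
  ]
}}

```text
time_s: 5.25
ee_pos: [0.543, 0.092, 0.0177]
eef_rot: [-1.571, 0.001, 0.06]
force: [-0.0, 0.3, 0.4]
grip_width: 0.0944
```

Request:
{"method": "jog_arm", "body": {
  "targets": [
    [9.4, [0, 0.2, 0], 0],
    [9.4, [0, 0.4, 0], 0],
    [9.4, [0, 0.6, 0], 0],
    [9.4, [0, 0.6, 0], 0]
  ]
}}

```text
time_s: 5.65
ee_pos: [0.543, 0.0921, 0.0118]
eef_rot: [-1.571, 0.0, 0.06]
force: [-0.1, 0.4, -0.6]
grip_width: 0.0943
```

Run:
```python
from meas import *
c=snap('side');P=cloud(c);e,R,o=pose();L=(P-e)@R
for s in(-1,1):
    m=(abs(L[...,0]-s*.053)<.012)&(abs(L[...,2])<.012)&(P[...,2]>.006)
    Q=L[m];i=np.argsort(-Q[:,1])[:4];print(s,m.sum(),np.round(Q[i]*1000,1).tolist())
print(e,o['force'])
```

```text
-1 348 [[-50.0, -11.8, -9.0], [-49.9, -13.8, -8.0], [-52.3, -14.8, -9.4], [-54.1, -15.3, -6.0]]
1 310 [[45.8, -13.5, -0.8], [47.2, -13.6, -5.1], [46.3, -14.3, 1.9], [45.9, -14.9, -10.9]]
[0.54305879 0.09205879 0.01189246] [0.18706182 0.32004789 0.10418476]
```

Request:
{"method": "jog_arm", "body": {
  "targets": [
    [9.4, [0, 0.6, -0.8], 0],
    [9.4, [0, 1.2, -1.6], 0],
    [9.4, [0, 1.2, -2.4], 0],
    [9.4, [0, 1.2, -3.2], 0],
    [9.4, [0, 1.2, -3.8], 0],
    [9.4, [0, 1.2, -4.4], 0],
    [9.4, [0, 1.2, -5], 0],
    [9.4, [0, 1.2, -5.6], 0],
    [9.4, [0, 1.2, -6.2], 0],
    [9.4, [0, 1.2, -6.8], 0]
  ]
}}

```text
time_s: 6.7
ee_pos: [0.5473, 0.0237, 0.0001]
eef_rot: [-1.571, -0.0, 0.06]
force: [0.2, 0.8, -0.1]
grip_width: 0.0937
```

```bash
python3 rl.py p2.png
```

```text
[ 313  245   82   22 1185]
red all ctr mm 537.5 -16.0 size 183.6 31.9 yaw deg 5.77 zmax [20.9 35.1 42. ] 1186
rail ctr mm 544.1 -2.8 size 200.1 57.6 yaw deg 5.94 zmax [16.8 33.5 42. ] 1749
t 6.75 tool shift cm [-0.66 -3.5  -7.28] turn -0.0 ee [0.5473 0.023  0.    ] rot [-1.571  0.     0.06 ]
[-0.29993902 -1.27580825 -0.62031241]
```

The rail is rolling. I'll keep pushing.

Request:
{"method": "jog_arm", "body": {
  "targets": [
    [9.4, [0, 0, -0.6], 0],
    [9.4, [0, 0, -1.2], 0],
    [9.4, [0, 0, -1.8], 0],
    [9.4, [0, 0, -2.4], 0],
    [9.4, [0, 0, -3], 0],
    [9.4, [0, 0, -3.6], 0],
    [9.4, [0, 0, -4.2], 0],
    [9.4, [0, 0, -4.8], 0],
    [9.4, [0, 0, -5.4], 0],
    [9.4, [0, 0, -6], 0]
  ]
}}

```text
time_s: 7.75
ee_pos: [0.5508, -0.0362, 0.0]
eef_rot: [-1.571, 0.0, 0.06]
force: [-0.9, -0.2, -0.1]
grip_width: 0.094
```

```bash
cat > rr.py <<'E'
from meas import *
import sys
c=snap('side');P=cloud(c);e,R,o=pose();h=cv2.cvtColor(c['img'],cv2.COLOR_RGB2HSV)
m=((h[...,0]<8)|(h[...,0]>174))&(h[...,1]>150)&(h[...,2]>40)&(P[...,2]>.018)&(P[...,2]<.06)&(P[...,0]>.42)&(P[...,0]<.73)&(P[...,1]>-.2)&(P[...,1]<.1)
m=cv2.morphologyEx(m.astype(np.uint8),cv2.MORPH_OPEN,np.ones((3,3)));k,lab,st,_=cv2.connectedComponentsWithStats(m);Q=P[lab==1+st[1:,4].argmax()]
box(Q,'red')
br=(h[...,0]>14)&(h[...,0]<25)&(h[...,1]>110)&(P[...,2]>.018)&(P[...,2]<.06)&(abs(P[...,1]-Q[:,1].mean())<.035)&(P[...,0]>.4)&(P[...,0]<.74)
B=P[br];mid=Q[:,0].mean()
for s,l in((B[:,0]<mid,'near'),(B[:,0]>mid,'far')):
    if s.sum()>5: print(l,'brass n',s.sum(),'x rng',np.round(np.percentile(B[s,0],[2,98]),4),'y',np.round(np.median(B[s,1]),4))
T=Q[Q[:,2]>np.percentile(Q[:,2],97)-.003]
x,y,z=T.T;f=np.polyfit(x-.55,y,1);print('top line y(.55),slope',np.round(f,4),'top z',np.round(np.polyfit(x-.55,z,1),4))
print('t',o['time_s'],'ee',np.round(e,4),'F',np.round(o['force'],1),'axis pred y at .545 (ee-28mm):',round(e[1]-.028,4))
E
python3 rr.py
```

```text
red ctr mm 551.0 -63.9 size 166.9 54.3 yaw deg 6.19 zmax [20.9 35.6 42. ] 1302
near brass n 172 x rng [0.4502 0.4678] y -0.0892
far brass n 141 x rng [0.6362 0.6521] y -0.0723
top line y(.55),slope [ 0.0996 -0.0708] top z [0.0017 0.0399]
t 7.8 ee [ 0.5509 -0.0369  0.    ] F [ 0.2 -2.  -0.1] axis pred y at .545 (ee-28mm): -0.0649
```

Request:
{"method": "jog_arm", "body": {
  "targets": [
    [9.4, [0, 0, -0.6], 0],
    [9.4, [0, 0, -1.2], 0],
    [9.4, [0, 0, -1.8], 0],
    [9.4, [0, 0, -2.4], 0],
    [9.4, [0, -0.1, -3], 0],
    [9.4, [0, -0.2, -3.6], 0],
    [9.4, [0, -0.3, -4.2], 0],
    [9.4, [0, -0.4, -4.8], 0],
    [9.4, [0, -0.5, -5.4], 0],
    [9.4, [0, -0.6, -6], 0]
  ]
}}

```text
time_s: 8.8
ee_pos: [0.5545, -0.0961, 0.0062]
eef_rot: [-1.571, -0.0, 0.06]
force: [0.1, 2.6, 1.3]
grip_width: 0.0942
```

```bash
python3 rr.py
```

```text
red ctr mm 555.3 -120.8 size 166.3 55.5 yaw deg 3.51 zmax [27.7 42.4 48.9] 1509
near brass n 197 x rng [0.4559 0.4717] y -0.1454
far brass n 179 x rng [0.6406 0.7196] y -0.1338
top line y(.55),slope [ 0.0613 -0.1282] top z [-0.0003  0.0471]
t 8.85 ee [ 0.5546 -0.0969  0.0063] F [-0.7 -1.1 -0.3] axis pred y at .545 (ee-28mm): -0.1249
```

Request:
{"method": "jog_arm", "body": {
  "targets": [
    [9.4, [0, -0.1, -0.5], 0],
    [9.4, [0, -0.2, -1], 0],
    [9.4, [0, -0.3, -1.4], 0],
    [9.4, [0, -0.3, -1.8], 0],
    [9.4, [0, -0.3, -2.2], 0],
    [9.4, [0, -0.3, -2.6], 0],
    [9.4, [0, -0.3, -3], 0],
    [9.4, [0, -0.3, -3.3], 0],
    [9.4, [0, -0.3, -3.6], 0],
    [9.4, [0, -0.3, -3.8], 0]
  ]
}}

```text
time_s: 9.85
ee_pos: [0.5566, -0.1338, 0.009]
eef_rot: [-1.571, 0.0, 0.06]
force: [-0.3, -0.4, -0.2]
grip_width: 0.0941
```

```bash
python3 rr.py
```

```text
red ctr mm 559.1 -175.1 size 166.9 34.0 yaw deg 2.76 zmax [26.5 41.9 48.6] 1693
near brass n 207 x rng [0.4579 0.4739] y -0.1893
far brass n 202 x rng [0.6431 0.7235] y -0.1796
top line y(.55),slope [ 0.0596 -0.1723] top z [0.0001 0.0466]
t 9.9 ee [ 0.5567 -0.134   0.009 ] F [-0.2 -0.8 -1. ] axis pred y at .545 (ee-28mm): -0.162
```

The rail is seated: its top is at z≈46.6 mm and it lies parallel to the groove. I'll retreat, close the fingers and go to its near end.

Request:
{"method": "jog_arm", "body": {
  "targets": [
    [9.4, [0, -0.5, 1.5], 0],
    [9.4, [0, -3, 3], 0],
    [0, [0, -7, 3], 0],
    [0, [-3, -10, 2], 0],
    [0, [-7, -10, -1], 0],
    [0, [-11, -10, -3.5], 0],
    [0, [-14.9, -10, -3.5], 0],
    [0, [-14.9, -10, -3.5], 0],
    [0, [-14.9, -10, -3.5], 0],
    [0, [-14.9, -10, -3.5], 0]
  ],
  "grip_force": 10
}}

```text
time_s: 10.9
ee_pos: [0.411, -0.1769, 0.1094]
eef_rot: [-1.571, -0.001, 0.061]
force: [0.5, -0.1, 0.0]
grip_width: 0.0331
```

```bash
python3 rr.py; python3 -c "
from h import *
print(ctrl.get_obs()['grip_width']);togo([.41,-.178,.005],.06)"
```

```text
red ctr mm 558.8 -176.6 size 166.5 32.8 yaw deg 3.84 zmax [26.1 41.  47.7] 1661
near brass n 194 x rng [0.4589 0.4739] y -0.1901
far brass n 197 x rng [0.6432 0.7244] y -0.1799
top line y(.55),slope [ 0.0606 -0.1735] top z [-0.0001  0.046 ]
t 10.95 ee [ 0.411  -0.1769  0.1092] F [ 0.5 -0.5  0.3] axis pred y at .545 (ee-28mm): -0.2049
0.029377182827536655
t 10.95 tool shift cm [-0.11 10.42 -0.1 ] turn 0.001 ee [ 0.411  -0.1769  0.1092] rot [-1.571e+00 -1.000e-03  6.100e-02]
```

Request:
{"method": "jog_arm", "body": {
  "targets": [
    [0, [-0.1, 3, -0.1], 0],
    [0, [-0.1, 6, -0.1], 0],
    [0, [-0.1, 8.5, -0.1], 0],
    [0, [-0.1, 10, -0.1], 0],
    [0, [-0.1, 10.4, -0.1], 0],
    [0, [-0.1, 10.4, -0.1], 0],
    [0, [0.5, 10.4, -0.1], 0],
    [0, [1, 10.4, -0.1], 0]
  ]
}}

```text
time_s: 11.75
ee_pos: [0.4213, -0.178, 0.0059]
eef_rot: [-1.572, -0.002, 0.06]
force: [-0.1, -0.3, 0.4]
grip_width: 0.0006
```

Run:
```python
from meas import *
e,R,o=pose();c=snap('side','n1.png');P=cloud(c);L=(P-e)@R
m=(abs(L[...,0])<.03)&(abs(L[...,2])<.015)&(P[...,2]>.012)
Q=L[m];print(o['grip_width'],e,o['force'],'finger x',np.percentile(Q[:,0],[3,97]),'lowest',np.sort(Q[:,1])[-5:])
cv2.imwrite('pics/n1c.png',cv2.resize(c['img'][220:370,260:460],None,fx=4,fy=4,interpolation=cv2.INTER_CUBIC)[:,:,::-1])
togo([.5,-.1725,.005],.06)
```

```text
0.0005737164962716464 [ 0.42125525 -0.17800025  0.00593999] [-0.14697913 -0.34136361  0.43993796] finger x [-0.0185753   0.02876287] lowest [-0.00641576 -0.00630244 -0.00629399 -0.00615904 -0.00603635]
t 11.8 tool shift cm [7.84 0.11 0.08] turn 0.0 ee [ 0.4218 -0.178   0.0059] rot [-1.572 -0.002  0.06 ]
```

View pics/n1c.png

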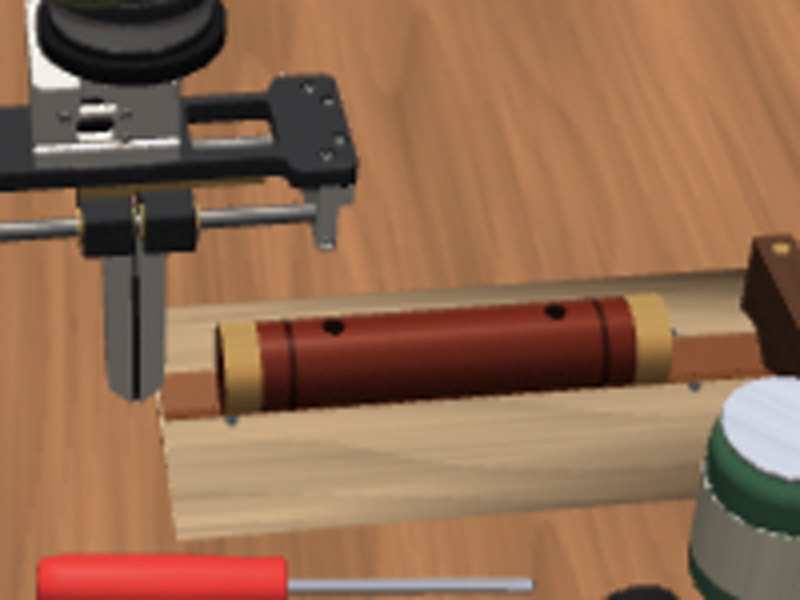

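The picture shows the closed fingers at (137,330) in line with the open groove end and the rail's near end at (238,365). The body's bracket clears the rail. I'll push along the groove.

Request:
{"method": "jog_arm", "body": {
  "targets": [
    [0, [1, 0.1, 0.1], 0],
    [0, [2, 0.1, 0.1], 0],
    [0, [2.5, 0.1, 0.1], 0],
    [0, [3, 0.1, 0.1], 0],
    [0, [3.5, 0.1, 0.1], 0],
    [0, [4, 0.1, 0.1], 0],
    [0, [4.5, 0.1, 0.1], 0],
    [0, [5, 0.1, 0.1], 0],
    [0, [5.5, 0.1, 0.1], 0],
    [0, [6, 0.1, 0.1], 0]
  ]
}}

```text
time_s: 12.8
ee_pos: [0.4803, -0.1732, 0.004]
eef_rot: [-1.571, 0.0, 0.06]
force: [-0.4, -0.5, -0.7]
grip_width: 0.0003
```

```bash
python3 rr.py
```

```text
red ctr mm 592.5 -174.9 size 166.6 32.4 yaw deg 3.72 zmax [25.5 41.  48. ] 1665
near brass n 198 x rng [0.4931 0.5086] y -0.1882
far brass n 195 x rng [0.677  0.7242] y -0.1772
top line y(.55),slope [ 0.0641 -0.1739] top z [-0.0018  0.0458]
t 12.85 ee [ 0.481  -0.1732  0.0041] F [ 0.   0.4 -1.3] axis pred y at .545 (ee-28mm): -0.2012
```

Request:
{"method": "jog_arm", "body": {
  "targets": [
    [0, [0.4, 0, 0], 0],
    [0, [0.8, 0, 0], 0],
    [0, [1.2, 0, 0], 0],
    [0, [1.5, 0, 0], 0],
    [0, [1.7, 0, 0], 0],
    [0, [1.8, 0, 0], 0],
    [0, [1.9, 0, 0], 0]
  ]
}}

```text
time_s: 13.55
ee_pos: [0.4989, -0.1721, 0.004]
eef_rot: [-1.571, 0.0, 0.06]
force: [-1.5, 0.1, 0.6]
grip_width: 0.0
```

Request:
{"method": "jog_arm", "body": {
  "targets": [
    [0, [0.1, 0, 0], 0],
    [0, [0.2, 0, 0], 0],
    [0, [0.2, 0, 0], 0]
  ]
}}

```text
time_s: 13.85
ee_pos: [0.4995, -0.172, 0.0039]
eef_rot: [-1.57, 0.003, 0.06]
force: [-12.0, -0.9, 7.9]
grip_width: 0.0001
```

```bash
python3 rr.py
```

```text
red ctr mm 612.0 -173.8 size 166.8 33.5 yaw deg 3.46 zmax [25.3 41.1 47.9] 1674
near brass n 180 x rng [0.5127 0.5271] y -0.1869
far brass n 207 x rng [0.6959 0.7243] y -0.1773
top line y(.55),slope [ 0.0635 -0.1738] top z [-0.0006  0.0459]
t 13.9 ee [ 0.4995 -0.172   0.0039] F [-11.5  -1.2   7.1] axis pred y at .545 (ee-28mm): -0.2
```

The force rose to 12 N, so the rail is against the stop. I'll back off gently.

Request:
{"method": "jog_arm", "body": {
  "targets": [
    [0, [-0.1, 0, 0], 0],
    [0, [-0.3, 0, 0], 0],
    [0, [-0.8, 0, 0], 0],
    [0, [-2, 0, 0], 0],
    [0, [-4, -0.5, 0], 0],
    [0, [-6, -3, 0], 0],
    [0, [-6, -7, 0], 0],
    [0, [-6, -11, 0], 0],
    [0, [-6, -13, 0], 0],
    [0, [-6, -13, 0], 0]
  ]
}}

```text
time_s: 14.9
ee_pos: [0.442, -0.1761, 0.1367]
eef_rot: [-1.573, -0.005, 0.06]
force: [-0.6, 0.9, -0.0]
grip_width: 0.0005
```

```bash
python3 rr.py
python3 - <<'E'
from h import *
a=snap('side')['img'][240:390,270:490];s=snap('scene')['img'][180:330,110:330]
o=np.vstack([cv2.resize(x,(660,300) if 0 else (440,300),interpolation=cv2.INTER_CUBIC) for x in(a,s)])
cv2.imwrite('pics/fin.png',o[:,:,::-1])
E
```

```text
red ctr mm 612.2 -173.6 size 167.0 32.8 yaw deg 3.14 zmax [26.5 41.1 48. ] 1634
near brass n 223 x rng [0.5107 0.527 ] y -0.1847
far brass n 205 x rng [0.6964 0.7241] y -0.1769
top line y(.55),slope [ 0.0647 -0.1734] top z [-0.001  0.046]
t 14.95 ee [ 0.4413 -0.1757  0.1347] F [-0.4 -0.5  0.7] axis pred y at .545 (ee-28mm): -0.2037
```

View pics/fin.png

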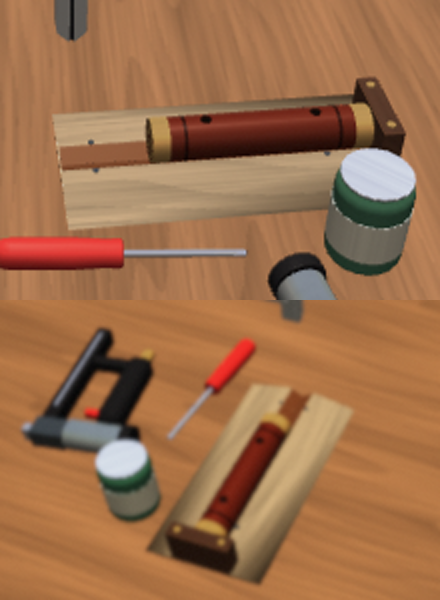

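The rail is seated and its far band meets the stop block at side crop (375,125). The bystanders haven't moved.

```bash
python3 -c "
from h import *
print(ctrl.hand_in())"
```

```text
the job is handed in; nothing more can be done
None
```

I rolled the smallest rail over the bevel into the V-groove with the open fingers. I then slid it along with the closed fingers on its near end until it met the stop block. I handed in at about 15 s, with the arm clear of everything.

**Last checks:**
- **Seated:** the rail's top is at about 46 mm, which puts its axis at about 26 mm. It is parallel to the groove within the measurement.
- **Butted:** the push force rose to about 12 N at the stop. After I backed off, the rail's centre (x ≈ 0.612 m) was unchanged and the picture shows no gap.
- **Bystanders:** the stapler, tin and screwdriver look unmoved in the last pictures. The mouldings were not in the final crops, but the arm never came near them.

**What disagreed:**
- **Fingertip position:** the tips proved to be about 11 mm behind the TCP, not 19 mm ahead as stated. My first push therefore passed just over the rail, with no visible contact or movement. I measured the tips in the depth image, lowered the hand and pushed again.
- **Camera positions:** the side and scene cameras differed by up to about 10 mm on the rail's y position. The wrist view, the contact and the groove itself settled it.

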